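# Show the notched plate's label to the reader

## Task

Of the three glass plates standing in the rack, take out the one with a small notch cut in a corner and hold it up to the label reader: the notch marks the frosted end, which carries the label on one face. Finish while still holding it there, motionless, with the label face turned up and squarely towards the lens and the middle of the frosted end at the reader's focus, 150 mm straight out from the lens. Leave the two plates without a notch standing in their slots, and do not bump the reader.

Things in the scene. Friction and masses are not known exactly. Their poses are not given: they have to be found in the camera images.
- notched_plate: Wanted glass plate, 110 long, 8 thick, 50 high as it stands on a long edge (bottom 10, top 60 mm above the bench), 0.11 kg; one upper corner has a 15 mm square notch. Origin: middle of its lower edge. x: along it to the notched, frosted end; z: up to the notched edge; y: across. Label on the -y face. Best gripped across its thickness from above, mid-length, 15 mm below the top.
- label_centre (a point): Middle of the matt frosted area, which with its barred paper label covers the last 30 mm of the notched plate's label face (x = 25 to 55 mm); the point is x = 38, y = -4, z = 25 mm in the plate's axes, and has the same axes. Looking squarely at the label with the notched edge up, the frosted end is on the right.
- square_plate_1: A glass plate like the wanted one (110 x 8 x 50 mm, frosted end with label, same origin and axes) but with four square corners; to be left standing in its slot.
- square_plate_2: Another plate with four square corners, same as square_plate_1; to be left standing.
- rack: Fixed aluminium rack, slab 140 x 165 x 10 mm, with three parallel slots along its x, 60 mm apart (y = -60, 0, 60 mm). Each holds a plate only by its ends, between grey guides up to 27 mm above the bench: 11 mm wide, 3 mm play at each end; the plate's middle 68 mm is free of guides. The plates' x is along the rack's x. Which plate is in which slot varies. Origin: centre of underside.
- reader: Fixed label reader: grey base 110 x 130 x 14 mm, steel post, about 470 mm tall in all, camera head with a lens in an aluminium lamp ring 60 mm across. It looks towards the reader's -x (roughly to the robot), 45 degrees downward. Origin: centre of the base's underside, under the post; z up.
- reader_focus (a point): The focus, a point in the air 150 mm in front of the lens on its optical axis: 190 mm from the post towards the reader's -x, 270 mm above the bench. Its x axis points from the focus to the lens (45 degrees up), y is level. The label is square to the lens when the plate's -y direction lies along this x axis.
There are look-alikes about, which are no part of the job. Leave any brown look-alike of the square_plate_1 alone.

How it is judged:
By the outcome, as a careful person would: the job done as asked, in the order asked, and still so for the second after the job is handed in, while the arm keeps its last pose, push and grip.
It also fails if it takes over 35 s, if anything falls off the work surface, if the arm or the gripper's body presses on something with over 40 N, if the wrist force passes 120 N, or if a joint passes its speed limit or range.

## Robot

A 7-joint arm with a two-finger parallel gripper is mounted at the origin on a cart in front of the work surface, level with it; the furniture and walls round the work are solid. World frame = base frame: x ahead of the robot, y to its left, z up, the work surface at z = 0. Lengths are in m, angles in rad, forces in N, time in s.
With the tool pointing down it reaches from about 0.4 to 0.85 m from the base axis. Payload 4.4 kg.
Tool frame: the origin (TCP) lies on the centre line of the jaws, within the pads' length; the fingertips stand 25 mm ahead of it and the grasp point (between the pads) lies 6 mm ahead of it; z points along the fingers, y is the direction in which the jaws open and shut (so a half turn about z gives the same grasp; the last joint's range is limited). The gripper opens to 94 mm and grips with 3 to 60 N. Pads are 16 mm wide; open, the fingers measure 119 mm over their backs; the gripper's body (75 mm by 177 mm) begins 78 mm behind the grasp point.
Start: joints at [-1.209, 0.628, 0.038, 1.517, -0.027, 0.996, -0.02], TCP at [0.27, 0.591, 0.23] pointing down, gripper open.
Joint ranges: [-3.06, 3.06], [-0.37, 2.12], [-1.25, 1.32], [0.18, 2.47], [-1.1, 4.24], [0.23, 1.98], [-2.94, 2.94]. Speed limits (rad/s): [2.57, 2.57, 3.14, 3.14, 3.14, 3.14, 3.14].

## Interface

Orientations are given as a 3x3 rotation matrix whose columns are the frame's x, y, z axes.
In Python, from cell import bot gives the robot as it stands.
- The arm moves only by the tool arm_command, never from a script. Its argument "moves" is a list of rows, each an object with "dr": the turn, a rotation vector about the world's x, y, z in rad, a list of three; "travel": the shift along the world's x, y, z in cm, a list of three; "fingers": the closure in counts, from 0 (fully open) to 255 (shut). A call has 1 to 10 rows; each row is the pose to reach, as a shift and turn from the pose measured when the call began; what a row does not reach only later rows make up. A row lasts 1/10 s, in which the tool goes at most 50 mm and 8.59 degrees, less where a joint would pass 70% of its speed; a pose out of reach is approached as far as the arm can. A call with a gripper value outside its range is refused whole. The fingers move at their own pace and stop on an object; "squeeze" is the grip in N (left out, the last holds). Time passes only in rows, so rows that repeat a pose let the fingers close. It gives the time, the measured TCP pose, the force and the opening at its end, in the units of the state.
- bot.observe(): the state, without advancing time (a new reading comes with each control period).
- bot.get_image(name): name is "side" or "top" or "wrist"; returns a dict with "frame" (400x640x3 uint8, red, green, blue), "fx", "fy", "cx", "cy" (pixels), "world_from_camera" (4x4, takes a point from camera to world coordinates); the wrist camera has in their place "tool_from_camera" (4x4, takes a point from camera to tool coordinates, whose origin is the TCP and whose axes are the flange's). Camera axes: x right, y down, z forward; pixel columns grow to the right and rows downward; lengths in m; the calibration is good to about 2 mm. A picture is of the moment at which its call begins: read the wrist's pose just before it. There is no depth.
- bot.hand_in(): hands the job in, once; it reports no verdict.
Trained networks look in a picture, given as the dict that the camera call returned (one of the last four; its "shot" number tells which), for a name from the list of things; names that differ only in an ending like _2 or _b are one class to them, and where a whole thing is asked for, a point or a joint stands for the part that bears it (a point fixed in the world has none). Each returns a list of dicts, best first, with "conf" (0 to 1); they miss things now and then, are a little off and sometimes report something else, mostly with a low value. They report only what shows in the picture. A call takes as long as a camera call. They do not tell look-alikes from the thing itself.
- bot.look_for(query, picture): "at" ([x, y, z] in m, in world coordinates, good to about 4 mm: the middle of the surface that is visible of it).
- bot.trace(query, picture): "region" (400x640 bool, what is visible of it).
The state is a dict: "t": time; "joint_positions": joint angles; "qvel": joint speeds; "effort": joint torques, N m; "ee_pos": TCP position; "eef_rot": TCP orientation; "ft_force": force on the tool from outside, world axes, zero at the start; "ft_torque": the same for the moment, N m; "opening": opening from 0.0 (shut) to 1.0 (fully open).
Only numpy, scipy, OpenCV 4.12 (cv2) and the standard library are available. Lean on these libraries where they do the work, as an engineer would, in place of code of your own. Each camera call takes 0.05 s, during which the arm holds its last target. There are 200 camera calls.

## Working session

There is one attempt and no reset: what is moved stays moved. The work goes in short steps, Python scripts to look and compute and a tool call to move; the robot and the scene stay as the last step left them, time stands still between calls to the robot, and variables do not carry over. Pictures are saved under pics/ and viewed, about 8 in all and at most 12, crops included, and the job is handed in when it is done.

Besides the shell and the picture viewer there is one more tool, called after "Call:" by a JSON object that holds its "api" and its "payload", one argument or row to a line. arm_command: Moves the arm, as the interface text tells. Its arguments: {"type":"object","properties":{"moves":{"type":"array","items":{"type":"object","properties":{"dr":{"type":"array","items":{"type":"number"}},"travel":{"type":"array","items":{"type":"number"}},"fingers":{"type":"number"}}}},"squeeze":{"type":"number"}},"required":["moves"]}

```bash
ls; mkdir -p pics
cat > h.py <<'E'
import numpy as np, cv2
from cell import bot
def save(p,n): cv2.imwrite(f'pics/{n}.png',cv2.cvtColor(p['frame'],cv2.COLOR_RGB2BGR))
E
python3 - <<'E'
from h import *
import cv2
s=bot.observe(); print({k:np.round(v,3).tolist() for k,v in s.items()})
ps=[]
for n in ('top','side'):
    p=bot.get_image(n); save(p,n); ps.append(p)
    print(n,p['fx'],p['cx'],p['cy'],np.round(p['world_from_camera'],3).tolist())
    for q in ('notched_plate','square_plate_1','rack','reader'):
        print(q,[(round(d['conf'],2),np.round(d['at'],3).tolist()) for d in bot.look_for(q,p)])
E
```

```text
pics
{'t': 0.0, 'joint_positions': [-1.209, 0.629, 0.038, 1.518, -0.027, 0.996, -0.02], 'qvel': [-0.0, 0.001, -0.002, 0.001, 0.0, -0.0, -0.001], 'effort': [-0.001, -54.97, 1.143, -18.664, -0.052, 0.024, 0.0], 'ee_pos': [0.269, 0.591, 0.23], 'eef_rot': [[-0.91, 0.415, -0.001], [0.415, 0.91, -0.002], [-0.0, -0.002, -1.0]], 'ft_force': [-0.763, 0.36, -0.517], 'ft_torque': [0.003, 0.026, 0.001], 'opening': 1.004}
top 394.3532631489651 323.2128179216852 186.91657315152284 [[0.023, -0.997, 0.073, 0.515], [-1.0, -0.022, 0.005, -0.043], [-0.003, -0.073, -0.997, 1.172], [0.0, 0.0, 0.0, 1.0]]
notched_plate []
square_plate_1 [(0.78, [0.672, -0.309, 0.042]), (0.68, [0.696, 0.03, 0.051]), (0.6, [0.496, -0.118, 0.062]), (0.59, [0.736, -0.107, 0.047]), (0.54, [0.606, -0.147, 0.063]), (0.53, [0.695, 0.189, 0.377])]
rack [(0.66, [0.547, -0.129, 0.008])]
reader [(0.66, [0.694, 0.188, 0.377]), (0.37, [0.66, 0.189, 0.433])]
side 435.5117121461512 331.08244259585376 197.52245421591562 [[0.997, -0.048, 0.068, 0.514], [-0.082, -0.488, 0.869, -0.936], [-0.009, -0.872, -0.49, 0.664], [0.0, 0.0, 0.0, 1.0]]
notched_plate []
square_plate_1 [(0.79, [0.494, -0.131, 0.043]), (0.78, [0.601, -0.155, 0.057]), (0.75, [0.695, 0.029, 0.026]), (0.67, [0.732, -0.121, 0.032])]
rack [(0.81, [0.554, -0.154, 0.009])]
reader [(0.88, [0.71, 0.186, 0.26]), (0.64, [0.55, -0.144, 0.044])]
```

View pics/top.png

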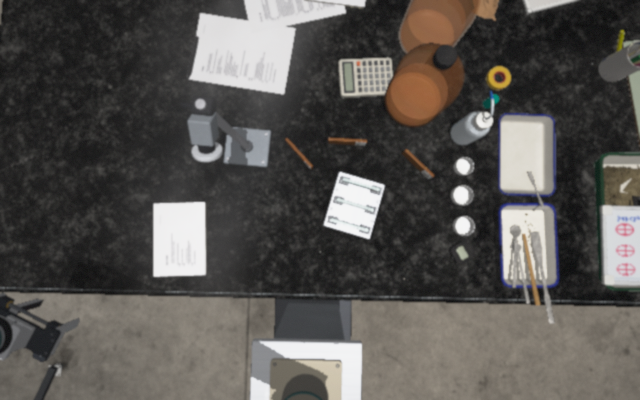

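View pics/side.png

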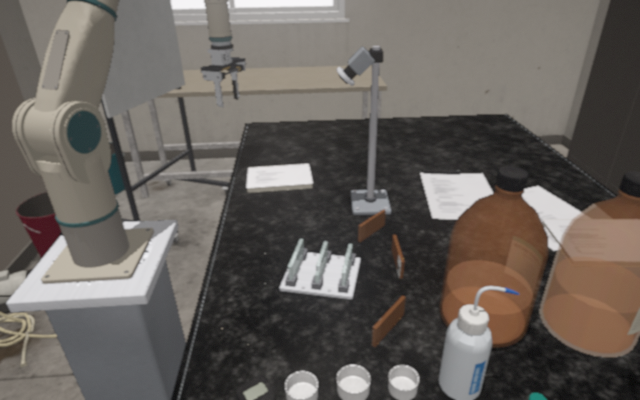

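Rack is at top pixel (354,205), slots running roughly along the image row direction (world y). Reader base is at (246,147) with its head at (203,140). The three brown plates at (298,153), (348,140) and (419,163) are look-alikes on the bench. The notch isn't resolvable from here.

```bash
cat >> h.py <<'E'
def ray(p,uv,Twc=None):
    T=p['world_from_camera'] if Twc is None else Twc
    T=np.array(T); uv=np.atleast_2d(uv).astype(float)
    d=np.c_[(uv[:,0]-p['cx'])/p['fx'],(uv[:,1]-p['cy'])/p['fy'],np.ones(len(uv))]@T[:3,:3].T
    return T[:3,3],d
def onz(p,uv,z,T=None):
    o,d=ray(p,uv,T); return (o+d*((z-o[2])/d[:,2])[:,None])[:,:2]
def proj(p,X,T=None):
    T=np.array(p['world_from_camera'] if T is None else T); c=(np.atleast_2d(X)-T[:3,3])@T[:3,:3]
    return np.c_[c[:,0]/c[:,2]*p['fx']+p['cx'],c[:,1]/c[:,2]*p['fy']+p['cy']]
def wrist():
    s=bot.observe(); p=bot.get_image('wrist'); E=np.eye(4); E[:3,:3]=s['eef_rot']; E[:3,3]=s['ee_pos']
    p['world_from_camera']=E@np.array(p['tool_from_camera']); return s,p
E
python3 - <<'E'
from h import *
p=bot.get_image('top')
for q,z in (('rack',0.01),('reader',0.014)):
    for d in bot.trace(q,p)[:2]:
        m=d['region'].astype(np.uint8)
        c=max(cv2.findContours(m,0,1)[0],key=cv2.contourArea)[:,0]
        xy=onz(p,c,z); r=cv2.minAreaRect((xy*1000).astype(np.float32))
        print(q,round(d['conf'],2),m.sum(),r, cv2.boundingRect(c))
p['frame'].shape
f=p['frame']
a=cv2.resize(f[160:245,315:395],None,fx=5,fy=5,interpolation=2)
b=cv2.resize(f[95:180,185:275],None,fx=4.5,fy=5,interpolation=2)
cv2.imwrite('pics/c1.png',cv2.cvtColor(np.hstack([a,b[:425]]),4))
s,w=wrist(); print(w['fx'],np.round(w['tool_from_camera'],3).tolist())
E
```

```text
rack 0.61 2279 ((550.4755249023438, -129.25091552734375), (143.80360412597656, 166.11770629882812), 74.98633575439453) (324, 172, 61, 66)
reader 0.57 3466 ((761.6727294921875, 260.1373596191406), (273.5018005371094, 192.27540588378906), 86.32821655273438) (182, 97, 88, 70)
355.17832486684233 [[-0.0, -0.97, -0.244, 0.07], [1.0, -0.0, 0.0, -0.0], [-0.0, -0.244, 0.97, -0.155], [0.0, 0.0, 0.0, 1.0]]
```

View pics/c1.png

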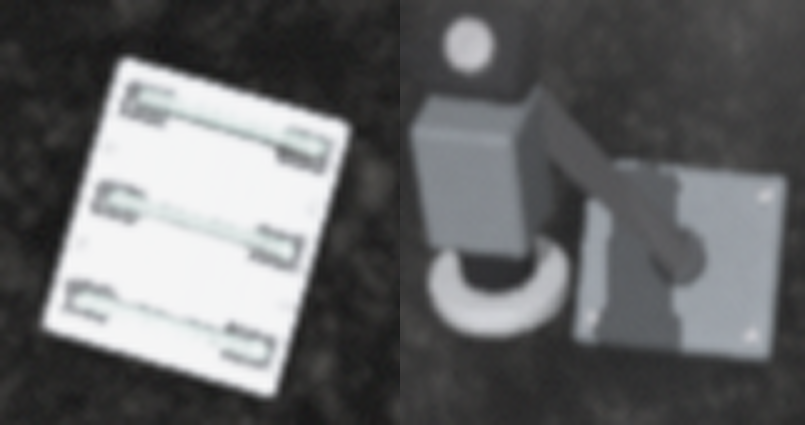

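Run:
```python
from h import *
p=bot.get_image('top')
c=np.array([[600,162],[787,178],[770,357],[575,342]],float)
uv=np.c_[185+(c[:,0]-400)/4.5,95+c[:,1]/5]
xy=onz(p,uv,0.014); print(xy.round(4)); o=xy.mean(0); print(o)
e=np.linalg.norm(np.roll(xy,-1,0)-xy,axis=1);print(e)
for v in (xy[0]-xy[3],xy[1]-xy[2]): print('x',np.arctan2(v[1],v[0]))
for v in (xy[0]-xy[1],xy[3]-xy[2]): print('y-90',np.arctan2(v[1],v[0])-np.pi/2)
```

```text
[[0.7711 0.2468]
 [0.7642 0.1226]
 [0.6566 0.1303]
 [0.6627 0.2589]]
[0.71364642 0.18965557]
[0.12440787 0.10778509 0.12877935 0.10904804]
x -0.11132593409809813
x -0.0714358479408494
y-90 -0.05573811466871992
y-90 -0.04713568212536012
```

Call:
{"api": "arm_command", "payload": {
  "moves": [
    {"travel":[2,-5,1],"dr":[0,0,0]},
    {"travel":[4,-10,2],"dr":[0,0,-0.1]},
    {"travel":[6,-14,4],"dr":[0,0,-0.2]},
    {"travel":[8,-19,6],"dr":[0,0,-0.35]},
    {"travel":[10,-23,8],"dr":[0,0,-0.5]},
    {"travel":[11,-28,8],"dr":[0,0,-0.6]},
    {"travel":[12,-33,8],"dr":[0,0,-0.7]},
    {"travel":[13,-38,8],"dr":[0,0,-0.85]},
    {"travel":[14,-43,8],"dr":[0,0,-1.0]},
    {"travel":[14.5,-47,8],"dr":[0,0,-1.1]}
  ]
}}

```text
schema error: expected keys dr, travel, fingers
```

Call:
{"api": "arm_command", "payload": {
  "moves": [
    {"travel":[2,-5,1],"dr":[0,0,0],"fingers":0},
    {"travel":[4,-10,2],"dr":[0,0,-0.1],"fingers":0},
    {"travel":[6,-14,4],"dr":[0,0,-0.2],"fingers":0},
    {"travel":[8,-19,6],"dr":[0,0,-0.35],"fingers":0},
    {"travel":[10,-23,8],"dr":[0,0,-0.5],"fingers":0},
    {"travel":[11,-28,8],"dr":[0,0,-0.6],"fingers":0},
    {"travel":[12,-33,8],"dr":[0,0,-0.7],"fingers":0},
    {"travel":[13,-38,8],"dr":[0,0,-0.85],"fingers":0},
    {"travel":[14,-43,8],"dr":[0,0,-1.0],"fingers":0},
    {"travel":[14.5,-47,8],"dr":[0,0,-1.1],"fingers":0}
  ]
}}

```text
t: 1.75
ee_pos: [0.4139, 0.1271, 0.311]
eef_rot: [[-0.038, 0.999, 0.001], [0.999, 0.038, 0.001], [0.001, 0.001, -1.0]]
ft_force: [1.3, -0.1, -0.5]
opening: 0.998
```

Call:
{"api": "arm_command", "payload": {
  "moves": [
    {"travel":[0,-5,0],"dr":[0,-0.15,0],"fingers":0},
    {"travel":[0,-10,0],"dr":[0,-0.3,0],"fingers":0},
    {"travel":[0,-15,-2],"dr":[0,-0.45,0],"fingers":0},
    {"travel":[0,-20,-4],"dr":[0,-0.6,0],"fingers":0},
    {"travel":[-1,-23,-5],"dr":[0,-0.6,0],"fingers":0},
    {"travel":[-1,-25,-5],"dr":[0,-0.6,0],"fingers":0},
    {"travel":[-1,-25,-5],"dr":[0,-0.6,0],"fingers":0}
  ]
}}

```text
t: 2.45
ee_pos: [0.4174, -0.1094, 0.3067]
eef_rot: [[-0.039, 0.832, 0.553], [0.999, 0.043, 0.006], [-0.018, 0.553, -0.833]]
ft_force: [24.5, -53.2, -20.7]
opening: 0.999
```

Run:
```python
from h import *
s,p=wrist(); print(s['t'],s['ee_pos'],s['joint_positions'].round(2) if hasattr(s['joint_positions'],'round') else s['joint_positions'])
save(p,'w1'); print(np.round(p['world_from_camera'][:3,3],3))
for q in ('notched_plate','square_plate_1','rack','label_centre'):
    print(q,[(round(d['conf'],2),np.round(d['at'],3).tolist(),proj(p,d['at']).round().tolist()) for d in bot.look_for(q,p)])
```

```text
2.45 [ 0.41738842 -0.10942974  0.3067419 ] [-1.24 -0.28  1.32  2.47  0.87  0.23 -0.59]
[ 0.33  -0.041  0.434]
notched_plate [(0.8, [0.547, -0.123, 0.045], [[288.0, 176.0]])]
square_plate_1 [(0.96, [0.603, -0.142, 0.045], [[324.0, 187.0]]), (0.96, [0.687, 0.032, 0.031], [[373.0, 60.0]]), (0.85, [0.672, -0.306, 0.034], [[351.0, 282.0]]), (0.78, [0.727, -0.102, 0.026], [[384.0, 153.0]]), (0.6, [0.49, -0.112, 0.05], [[248.0, 170.0]]), (0.57, [0.547, -0.127, 0.045], [[288.0, 179.0]])]
rack [(0.61, [0.53, -0.123, 0.011], [[265.0, 172.0]])]
label_centre [(0.61, [0.544, -0.127, 0.041], [[285.0, 179.0]]), (0.19, [0.608, -0.145, 0.044], [[327.0, 189.0]])]
```

View pics/w1.png

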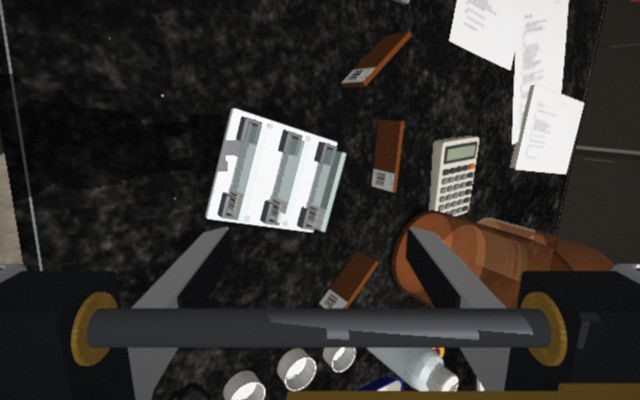

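Rack is at (275,170); its three plates are at about (248,170) front slot, (288,178) middle and (324,187) back. The brown plates at (377,58), (388,155) and (348,282) are look-alikes. The network calls the middle plate notched, so I'll enlarge it to confirm.

Run:
```python
from h import *
s=bot.observe(); print({k:np.round(s[k],3).tolist() for k in ('t','ft_force','joint_positions','qvel','ee_pos')})
f=cv2.imread('pics/w1.png')[100:240,200:352]
cv2.imwrite('pics/w1c.png',cv2.resize(f,None,fx=4.2,fy=4.2,interpolation=2))
```

```text
{'t': 2.7, 'ft_force': [1.069, -0.356, 0.376], 'joint_positions': [-1.232, -0.279, 1.324, 2.466, 0.855, 0.233, -0.588], 'qvel': [0.021, 0.046, 0.005, -0.001, 0.005, 0.0, -0.002], 'ee_pos': [0.416, -0.11, 0.306]}
```

View pics/w1c.png

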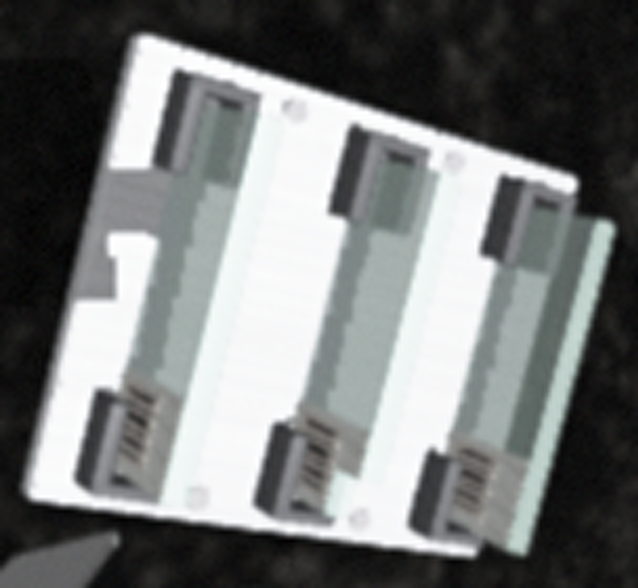

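The enlarged crop settles it: the middle plate has the notch, at its near-right end (world −y). The front and back plates have full corners. The label therefore faces the robot, so the plate has to be flipped on the way to the reader. To plan around the joint limits, I'll identify the arm kinematics from the readings.

```bash
cat > kin.py <<'E'
import numpy as np, itertools
from scipy.spatial.transform import Rotation as Ro
def rots(q,sg,o1,o7):
    ax='zyzyzyz'; R=[Ro.from_euler('z',o1).as_matrix()]
    for i in range(7): R.append(R[-1]@Ro.from_euler(ax[i],sg[i]*q[i]+(o7 if i==6 else 0)).as_matrix())
    return R
E
python3 - <<'E'
from h import *; from kin import *
s=bot.observe()
q0=np.array([-1.209,.629,.038,1.518,-.027,.996,-.02]); R0=np.array([[-0.91,0.415,-0.001],[0.415,0.91,-0.002],[0,-0.002,-1.0]])
q1=np.array(s['joint_positions']); R1=np.array(s['eef_rot'])
res=[]
for sg in itertools.product([1,-1],repeat=4):
    S=[sg[0],1,sg[1],1,sg[2],1,sg[3]]
    for o1 in np.arange(8)*np.pi/4:
        for o7 in np.arange(4)*np.pi/2:
            e=[Ro.from_matrix(rots(q,S,o1,o7)[-1].T@R).magnitude() for q,R in ((q0,R0),(q1,R1))]
            res.append((max(e),S,o1,o7))
res.sort(key=lambda r:r[0]); [print(r) for r in res[:4]]
E
```

```text
(0.0013878791889390882, [-1, 1, -1, 1, -1, 1, -1], np.float64(0.0), np.float64(1.5707963267948966))
(0.10684953902728245, [1, 1, -1, 1, -1, 1, -1], np.float64(2.356194490192345), np.float64(1.5707963267948966))
(0.6151017875875769, [-1, 1, -1, 1, 1, 1, 1], np.float64(0.0), np.float64(1.5707963267948966))
(0.6613822763435054, [1, 1, -1, 1, 1, 1, 1], np.float64(2.356194490192345), np.float64(1.5707963267948966))
```

Call:
{"api": "arm_command", "payload": {
  "moves": [
    {"travel":[2,-0.5,0],"dr":[0,0.1,0],"fingers":0},
    {"travel":[5,-1,0],"dr":[0,0.25,-0.05],"fingers":0},
    {"travel":[8,-1,0],"dr":[0,0.4,-0.15],"fingers":0},
    {"travel":[11,-1.5,-1],"dr":[0,0.5,-0.25],"fingers":0},
    {"travel":[13,-2,-2],"dr":[0,0.59,-0.3],"fingers":0},
    {"travel":[13,-2,-2],"dr":[0,0.59,-0.3],"fingers":0}
  ]
}}

```text
t: 3.3
ee_pos: [0.3714, -0.0949, 0.3826]
eef_rot: [[0.246, 0.968, 0.048], [0.966, -0.241, -0.09], [-0.076, 0.069, -0.995]]
ft_force: [0.8, -0.5, -0.1]
opening: 1.002
```

Run:
```python
from h import *
s=bot.observe(); print({k:np.round(s[k],4).tolist() for k in ('t','ft_force','joint_positions','qvel','ee_pos','eef_rot')})
```

```text
{'t': 3.3, 'ft_force': [0.7507, -0.5462, -0.1305], 'joint_positions': [-1.6158, -0.3683, 1.3241, 2.0085, 0.4849, 1.2452, -0.7142], 'qvel': [-0.1279, -0.0017, 0.0093, -0.3521, -0.5095, 1.0632, -0.1322], 'ee_pos': [0.3714, -0.0949, 0.3826], 'eef_rot': [[0.2462, 0.968, 0.0484], [0.9663, -0.2412, -0.0902], [-0.0757, 0.069, -0.9947]]}
```

```bash
cat >> kin.py <<'E'
SG=[-1,1,-1,1,-1,1,-1]
LO=np.array([-3.06,-.37,-1.25,.18,-1.1,.23,-2.94]);HI=np.array([3.06,2.12,1.32,2.47,4.24,1.98,2.94])
VM=np.array([2.57,2.57,3.14,3.14,3.14,3.14,3.14])
def design(q):
    R=rots(q,SG,0,np.pi/2); ez=np.array([0,0,1.])
    return np.c_[ez,R[2][:,0],R[2][:,2],R[4][:,0],R[4][:,2],R[6][:,0],R[6][:,2]],R[7]
E
python3 - <<'E'
from kin import *
D=[([-1.209,.629,.038,1.518,-.027,.996,-.02],[.269,.591,.230]),
([-1.24,-.28,1.32,2.47,.87,.23,-.59],[.4174,-.1094,.3067]),
([-1.232,-.279,1.324,2.466,.855,.233,-.588],[.416,-.110,.306]),
([-1.6158,-.3683,1.3241,2.0085,.4849,1.2452,-.7142],[.3714,-.0949,.3826])]
A=np.vstack([design(q)[0] for q,_ in D]); b=np.hstack([p for _,p in D])
x,r,rk,sv=np.linalg.lstsq(A,b,rcond=None); print(x.round(3),rk,sv.round(2),(A@x-b).round(4))
# restricted: h, L1, L2, d only; then with wrist offset
for cols in ([0,2,4,6],[0,2,4,5,6],[0,1,2,3,4,6]):
    x=np.linalg.lstsq(A[:,cols],b,rcond=None)[0]; print(cols,x.round(3),(A[:,cols]@x-b).round(3))
E
```

```text
[ 0.667 -0.045  0.664  0.205  0.538  0.046  0.54 ] 7 [3.85 3.03 1.69 0.67 0.61 0.55 0.04] [-0.0228  0.0072 -0.003  -0.001   0.0008  0.0009  0.0002 -0.0035  0.0015
  0.0031  0.0013  0.0006]
[0, 2, 4, 6] [0.331 0.584 0.38  0.374] [-0.021  0.023 -0.008 -0.001  0.018  0.003  0.     0.013  0.004 -0.016
  0.003  0.   ]
[0, 2, 4, 5, 6] [0.354 0.581 0.401 0.021 0.378] [-0.024  0.018 -0.003  0.001  0.009 -0.004  0.002  0.005 -0.003 -0.017
  0.002  0.01 ]
[0, 1, 2, 3, 4, 6] [ 0.41  -0.029  0.59   0.045  0.42   0.402] [-0.024  0.011  0.006 -0.001  0.007 -0.001  0.     0.002  0.     0.002
 -0.004 -0.005]
```

Call:
{"api": "arm_command", "payload": {
  "moves": [
    {"travel":[0,2,0],"dr":[0,0,0.1],"fingers":0},
    {"travel":[0,5,0],"dr":[0,0,0.2],"fingers":0},
    {"travel":[0,8,0],"dr":[0,0,0.3],"fingers":0},
    {"travel":[1,11,0],"dr":[0,0,0.4],"fingers":0},
    {"travel":[2,14,0],"dr":[0,0,0.5],"fingers":0},
    {"travel":[3,17,0],"dr":[0,0,0.6],"fingers":0},
    {"travel":[3,17,0],"dr":[0,0,0.6],"fingers":0}
  ]
}}

```text
t: 4.0
ee_pos: [0.3884, 0.075, 0.3902]
eef_rot: [[-0.346, 0.932, 0.105], [0.935, 0.352, -0.045], [-0.079, 0.083, -0.993]]
ft_force: [0.7, 0.3, 0.3]
opening: 1.0
```

```bash
cat > st.py <<'E'
from h import *
import json
s=bot.observe(); r={k:np.round(s[k],4).tolist() for k in ('t','ft_force','joint_positions','qvel','ee_pos','eef_rot')}; print(r)
open('log.txt','a').write(json.dumps(r)+'\n')
E
python3 st.py
```

```text
{'t': 4.0, 'ft_force': [0.6726, 0.3352, 0.2703], 'joint_positions': [-2.0456, -0.3678, 1.3218, 1.9884, 0.4893, 1.2358, -0.5359], 'qvel': [0.0556, -0.0175, 0.0384, 0.0201, 0.0256, 0.0266, -0.0301], 'ee_pos': [0.3884, 0.075, 0.3902], 'eef_rot': [[-0.3456, 0.9325, 0.1052], [0.935, 0.3517, -0.045], [-0.079, 0.0828, -0.9934]]}
```

Run:
```python
from kin import *
D=[([-1.209,.629,.038,1.518,-.027,.996,-.02],[.269,.591,.230]),
([-1.24,-.28,1.32,2.47,.87,.23,-.59],[.4174,-.1094,.3067]),
([-1.232,-.279,1.324,2.466,.855,.233,-.588],[.416,-.110,.306]),
([-1.6158,-.3683,1.3241,2.0085,.4849,1.2452,-.7142],[.3714,-.0949,.3826]),
([-2.0456,-.3678,1.3218,1.9884,.4893,1.2358,-.5359],[.3884,.075,.3902])]
def des(q):
    R=rots(q,SG,0,np.pi/2); return np.c_[[0,0,1.],R[2],R[4],R[6]]
A=np.vstack([des(q) for q,_ in D]); b=np.hstack([p for _,p in D])
# unknown: h, R2(x,y,z), R4(x,y,z), R6(x,y,z); ridge to prior
for pri in ([.365,0,0,.395,0,0,.385,0,0,.3],[.33,0,0,.42,0,0,.42,0,0,.35]):
  for lam in (.003,.02):
    pri=np.array(pri); x=pri+np.linalg.lstsq(np.vstack([A,lam*np.eye(10)]),np.r_[b-A@pri,np.zeros(10)],rcond=None)[0]
    print(lam,x.round(3),np.abs(A@x-b).max().round(4))
```

```text
0.003 [ 0.315 -0.003 -0.028  0.581  0.001 -0.009  0.374  0.004  0.008  0.352] 0.0023
0.02 [ 0.331 -0.002 -0.022  0.575  0.005 -0.012  0.38   0.004  0.006  0.356] 0.0025
0.003 [ 0.315 -0.003 -0.028  0.581  0.002 -0.009  0.374  0.004  0.008  0.352] 0.0023
0.02 [ 0.331 -0.002 -0.023  0.576  0.006 -0.012  0.38   0.004  0.006  0.357] 0.0025
```

```bash
cat >> kin.py <<'E'
X=np.array([.315,-.003,-.028,.581,.001,-.009,.374,.004,.008,.352])
def fk(q):
    R=rots(q,SG,0,np.pi/2); return np.c_[[0,0,1.],R[2],R[4],R[6]]@X,R[7]
def jac(q):
    p,R=fk(q); J=np.zeros((6,7))
    for i in range(7):
        d=np.array(q,float); d[i]+=1e-5; a,B=fk(d); J[:3,i]=(a-p)/1e-5; J[3:,i]=Ro.from_matrix(B@R.T).as_rotvec()/1e-5
    return J
def err(q,pt,Rt):
    p,R=fk(q); return np.r_[pt-p,Ro.from_matrix(Rt@R.T).as_rotvec()]
def call(q,rows,lam=.05,W=np.ones(7),ns=0,qn=None,mode='clip',iters=10,cmd=None):
    p0,R0=fk(q); pc,Rc=p0.copy(),R0.copy(); q=q.copy(); tr=[]
    for dr,tv in rows:
        pt=p0+np.array(tv)/100; Rt=Ro.from_rotvec(dr).as_matrix()@R0
        d=pt-pc; n=np.linalg.norm(d); pc=pc+d*min(1,.05/max(n,1e-9))
        w=Ro.from_matrix(Rt@Rc.T).as_rotvec(); n=np.linalg.norm(w); Rc=Ro.from_rotvec(w*min(1,.15/max(n,1e-9))).as_matrix()@Rc
        qs=q.copy()
        for _ in range(iters):
            J=jac(q); e=err(q,pc,Rc); free=np.ones(7,bool)
            for _k in range(4):
                Jf=J*free/np.sqrt(W); M=Jf@Jf.T+lam**2*np.eye(6); dq=Jf.T@np.linalg.solve(M,e)
                if ns and qn is not None: dq=dq+ns*(np.eye(7)-Jf.T@np.linalg.solve(M,Jf))@((qn-q)*free*np.sqrt(W))
                dq=dq/np.sqrt(W)*free
                if mode=='clip': break
                bad=free&(((q+dq)<LO)|((q+dq)>HI))
                if not bad.any(): break
                free&=~bad
            q=np.clip(q+dq,LO,HI)
        dq=q-qs; sc=max(1,np.max(np.abs(dq)/(VM*.07))); q=qs+dq/sc
        if sc>1: pc,Rc=fk(q)
        tr.append(q.copy())
    return q,np.array(tr)
Q0=np.array([-1.209,.629,.038,1.518,-.027,.996,-.02])
C=[ [([0,0,0],[2,-5,1]),([0,0,-.1],[4,-10,2]),([0,0,-.2],[6,-14,4]),([0,0,-.35],[8,-19,6]),([0,0,-.5],[10,-23,8]),([0,0,-.6],[11,-28,8]),([0,0,-.7],[12,-33,8]),([0,0,-.85],[13,-38,8]),([0,0,-1.],[14,-43,8]),([0,0,-1.1],[14.5,-47,8])],
[([0,-.15,0],[0,-5,0]),([0,-.3,0],[0,-10,0]),([0,-.45,0],[0,-15,-2]),([0,-.6,0],[0,-20,-4]),([0,-.6,0],[-1,-23,-5]),([0,-.6,0],[-1,-25,-5]),([0,-.6,0],[-1,-25,-5])],
[([0,.1,0],[2,-.5,0]),([0,.25,-.05],[5,-1,0]),([0,.4,-.15],[8,-1,0]),([0,.5,-.25],[11,-1.5,-1]),([0,.59,-.3],[13,-2,-2]),([0,.59,-.3],[13,-2,-2])],
[([0,0,.1],[0,2,0]),([0,0,.2],[0,5,0]),([0,0,.3],[0,8,0]),([0,0,.4],[1,11,0]),([0,0,.5],[2,14,0]),([0,0,.6],[3,17,0]),([0,0,.6],[3,17,0])]]
E
python3 - <<'E'
from kin import *
np.set_printoptions(precision=2,suppress=True)
mid=(LO+HI)/2
for name,kw in (('dls clip',{}),('lowdamp',dict(lam=.01)),('dls set',dict(mode='s')),('nsQ0',dict(ns=.1,qn=Q0)),('nsmid',dict(ns=.1,qn=mid)),('1it',dict(iters=2,lam=.1))):
    q=Q0; print(name)
    for c in C: q,_=call(q,c,**kw); print('  ',q,fk(q)[0])
E
```

```text
dls clip
   [-0.69  0.24  0.41  1.98 -0.12  0.95 -0.18] [0.41 0.13 0.31]
   [-0.61 -0.01  0.66  2.45 -0.75  0.25  0.86] [0.42 0.01 0.31]
   [-0.49  0.54  0.83  1.72 -0.5   1.15  0.28] [ 0.55 -0.01  0.29]
   [-0.65  0.6   0.65  1.55 -0.43  1.21  0.47] [0.58 0.16 0.29]
lowdamp
   [-0.69  0.24  0.41  1.98 -0.12  0.95 -0.18] [0.41 0.13 0.31]
   [-0.46  0.02  0.5   2.43 -0.67  0.27  0.86] [0.42 0.02 0.3 ]
   [-0.39  0.53  0.64  1.69 -0.41  1.14  0.28] [ 0.55 -0.    0.28]
   [-0.57  0.6   0.48  1.51 -0.32  1.21  0.46] [0.58 0.17 0.28]
dls set
   [-0.69  0.24  0.41  1.98 -0.12  0.95 -0.18] [0.41 0.13 0.31]
   [-1.27 -0.29  1.28  2.37  0.76  0.34 -0.53] [ 0.45 -0.1   0.33]
   [-1.58 -0.35  1.28  1.96  0.46  1.29 -0.68] [ 0.37 -0.09  0.41]
   [-2.04 -0.36  1.32  1.93  0.46  1.29 -0.5 ] [0.39 0.08 0.41]
nsQ0
   [-0.71  0.24  0.44  1.98 -0.12  0.95 -0.17] [0.41 0.13 0.31]
   [-0.96 -0.11  1.08  2.47 -0.38  0.23  0.61] [ 0.41 -0.03  0.31]
   [-0.24  0.46  0.47  1.72 -0.27  1.07  0.14] [ 0.54 -0.05  0.29]
   [-0.41  0.51  0.27  1.59 -0.16  1.12  0.32] [0.57 0.12 0.29]
nsmid
   [-0.12  0.29 -0.46  1.91  0.15  0.97 -0.61] [0.4  0.18 0.31]
   [ 0.16  0.04 -0.03  2.47  0.97  0.23 -0.83] [ 0.38 -0.15  0.29]
   [ 0.19  0.53 -0.18  1.67  0.42  1.18 -0.45] [ 0.51 -0.17  0.27]
   [-0.04  0.51 -0.36  1.74  0.56  1.12 -0.33] [ 0.54 -0.    0.26]
1it
   [-0.69  0.24  0.41  1.98 -0.11  0.95 -0.18] [0.41 0.13 0.31]
   [-0.86 -0.15  1.12  2.47 -0.19  0.23  0.52] [ 0.39 -0.1   0.31]
   [-0.51  0.62  1.12  1.76 -0.54  1.17  0.54] [ 0.52 -0.12  0.29]
   [-0.75  0.59  0.98  1.72 -0.46  1.12  0.71] [0.55 0.05 0.29]
```

```bash
cat >> kin.py <<'E'
def _ry(a):
    c,s=np.cos(a),np.sin(a); return np.array([[c,0,s],[0,1,0],[-s,0,c]])
def _rz(a):
    c,s=np.cos(a),np.sin(a); return np.array([[c,-s,0],[s,c,0],[0,0,1]])
def rots(q,sg=None,o1=0,o7=0):
    R=[np.eye(3)]
    for i in range(7): R.append(R[-1]@((_ry(q[i]) if i%2 else _rz(-q[i]+(np.pi/2 if i==6 else 0)))))
    return R
FOC=np.array([.524,.202,.27]); PSI=-.065; YR=np.arctan2(.966,.259); RC=np.array([.5495,-.128])
def tool(Rp,f):
    y=f*Rp[:,1]; z=-Rp[:,2]; return np.c_[np.cross(y,z),y,z]
xg=-np.array([np.cos(YR),np.sin(YR),0]); RPG=np.c_[xg,np.cross([0,0,1],xg),[0,0,1]]
def grasp(f,z=.051): return np.r_[RC,z],tool(RPG,f)
def final(th,f):
    c=np.sqrt(.5); d=np.array([c*np.cos(PSI),c*np.sin(PSI),c]); lev=np.array([-np.sin(PSI),np.cos(PSI),0]); v=np.cross(d,lev) # back/up?
    v=v if v[2]<0 else -v   # forward-down
    tz=np.cos(th)*v+np.sin(th)*lev; y=-d; z=-tz; Rp=np.c_[np.cross(y,z),y,z]
    return FOC+Rp@(np.array([0,0,.041])-np.array([.038,-.004,.025])),tool(Rp,f)
E
python3 - <<'E'
from kin import *
from scipy.optimize import least_squares
np.set_printoptions(precision=2,suppress=True)
rng=np.random.default_rng(0)
def sols(pt,Rt,n=25):
    out=[]
    for _ in range(n):
        r=least_squares(lambda q:err(q,pt,Rt),rng.uniform(LO+.1,HI-.1),bounds=(LO,HI),max_nfev=60)
        if r.cost<1e-6: out.append(r.x)
    return np.array(out)
for f in (1,-1):
    S=sols(*grasp(f),40); print('grasp',f,len(S)); 
    if len(S): print(S[np.argsort(S[:,2])][::max(1,len(S)//5)])
for f in (1,-1):
    for th in np.radians([-150,-120,-90,-60,-30,0,30,60,90,120,150]):
        S=sols(*final(th,f)); print('final',f,round(np.degrees(th)),len(S), S[::max(1,len(S)//2)][:2].tolist() and S[::max(1,len(S)//2)][:2])
E
```

```text
grasp 1 13
[[ 0.64  0.92 -0.82  1.86  0.94  0.8  -0.96]
 [ 0.58  0.88 -0.7   1.87  0.85  0.72 -0.88]
 [ 0.5   0.83 -0.55  1.87  0.71  0.64 -0.75]
 [ 0.39  0.79 -0.36  1.88  0.5   0.55 -0.56]
 [ 0.27  0.77 -0.15  1.9   0.22  0.49 -0.29]
 [ 0.22  0.76 -0.06  1.9   0.09  0.48 -0.18]
 [-0.23  0.86  0.69  1.96 -0.91  0.66  0.8 ]]
grasp -1 21
[[ 0.73  1.02 -1.03  1.86  1.09  0.97  2.06]
 [ 0.48  0.83 -0.51  1.88  0.67  0.62  2.42]
 [ 0.35  0.78 -0.28  1.89  0.4   0.52  2.67]
 [ 0.06  0.77  0.2   1.93 -0.3   0.48 -2.93]
 [ 0.03  0.77  0.25  1.93 -0.38  0.48 -2.86]
 [-0.33  0.95  0.9   1.97 -1.08  0.81 -2.18]]
final 1 -150 0 []
final 1 -120 0 []
final 1 -90 11 [[-1.13  1.18  0.57  1.3   0.56  1.9   1.6 ]
 [-1.04  1.15  0.37  1.29  0.64  1.98  1.48]]
final 1 -60 11 [[-1.25  0.86  0.51  1.7   0.65  1.39  1.46]
 [-0.97  0.81 -0.    1.67  0.85  1.64  1.22]]
final 1 -30 14 [[-1.07  0.51  0.14  2.08  1.04  1.03  1.13]
 [-1.09  0.51  0.17  2.08  1.03  1.02  1.14]]
final 1 0 13 [[-1.15  0.33  0.54  2.45  2.12  0.39  0.35]
 [-1.29  0.37  0.76  2.47  2.35  0.32  0.13]]
final 1 30 0 []
final 1 60 9 [[ 
[... 602 characters left out ...]
.2 ]
 [-0.7   0.87 -0.49  1.65  0.99  1.91 -2.1 ]]
final -1 -30 8 [[-0.87  0.51 -0.15  2.07  1.1   1.17 -2.08]
 [-1.48  0.61  0.8   2.11  0.8   0.71 -1.72]]
final -1 0 14 [[-1.19  0.34  0.6   2.46  2.16  0.37 -2.84]
 [-1.12  0.33  0.51  2.45  2.09  0.4  -2.77]]
final -1 30 0 []
final -1 60 5 [[ 0.85  1.01 -1.06  2.32  4.19  0.39  2.73]
 [ 0.84  1.   -1.04  2.32  4.2   0.4   2.71]]
final -1 90 7 [[ 0.71  1.22 -0.79  1.95 -1.08  0.92  1.97]
 [ 0.83  1.37 -1.05  1.93 -0.83  0.7   1.73]]
final -1 120 5 [[ 0.67  1.71 -1.24  1.51 -0.43  1.2   1.4 ]
 [ 0.67  1.72 -1.25  1.51 -0.43  1.2   1.4 ]]
final -1 150 5 [[ 0.34  1.82 -1.25  1.13 -0.53  1.79  1.44]
 [ 0.33  1.8  -1.19  1.13 -0.57  1.81  1.48]]
```

```bash
cat >> kin.py <<'E'
def rows_to(q,pt,Rt,settle=3,v=.04,w=.12):
    p,R=fk(q); d=pt-p; rv=Ro.from_matrix(Rt@R.T).as_rotvec()
    n=int(np.ceil(max(np.linalg.norm(d)/v,np.linalg.norm(rv)/w,1)))
    return [((rv*min(1,k/n)).tolist(),(100*d*min(1,k/n)).tolist()) for k in range(1,n+1+settle)]
def go(q,pt,Rt,**k):
    r=rows_to(q,pt,Rt,**k); return call(q,r,mode='s',iters=4)[0],len(r)
def down(yaw,pitch=0):  # tool y at azimuth yaw, pitch>0 tilts fingers outward
    y=np.array([np.cos(yaw),np.sin(yaw),0]); z=np.array([0,0,-1.]); x=np.cross(y,z); R=np.c_[x,y,z]
    return Ro.from_rotvec(x*pitch).as_matrix()@R
E
cat > rec.py <<'E'
from kin import *
from multiprocessing import Pool
np.set_printoptions(precision=2,suppress=True)
QC=np.array([-2.0456,-.3678,1.3218,1.9884,.4893,1.2358,-.5359])
def trial(seed):
    g=np.random.default_rng(seed); q=QC.copy(); via=[]; n=0
    for _ in range(g.integers(1,3)):
        az=g.uniform(-.5,1.2); r=g.uniform(.35,.7); z=g.uniform(.3,.6)
        if r>.45 and az>.0 and az<.8: continue
        yaw=az+g.uniform(-1,1); pi=g.uniform(-.5,.8); q,k=go(q,np.array([r*np.cos(az),r*np.sin(az),z]),down(yaw,pi)); n+=k; via.append((r,az,z,yaw,pi,q))
    pt,Rt=grasp(1,.2); q,k=go(q,pt,Rt); n+=k
    e=err(q,pt,Rt); return np.abs(e).max(),abs(q[2]),n,via,q
if __name__=='__main__':
    R=Pool().map(trial,range(160),chunksize=4); R=[r for r in R if r[3]]
    ok=sorted([r for r in R if r[0]<.02],key=lambda r:r[1]+r[2]/60); print(len(ok))
    for r in ok[:6]: print(round(r[0],3),r[2],r[4]); [print('    ',np.round(v[:5],2),v[5]) for v in r[3]]
E
nproc; time python3 rec.py
```

```text
4
29
0.0 43 [ 0.01  0.55  0.26  1.81 -0.19  0.8   0.11]
     [ 0.36 -0.43  0.55 -0.25 -0.21] [-0.91 -0.37  0.76  1.72  0.33  1.5  -0.4 ]
     [0.44 0.78 0.43 0.68 0.74] [-0.79  0.59 -0.    1.33 -0.08  1.95 -0.11]
0.0 22 [-0.29  0.64  0.78  1.84 -0.57  0.9   0.5 ]
     [ 0.36 -0.28  0.42 -0.52 -0.47] [-0.95 -0.37  0.53  2.22  0.66  1.05 -1.23]
0.0 22 [-0.32  0.66  0.84  1.85 -0.61  0.92  0.54]
     [ 0.39  0.57  0.41  0.06 -0.4 ] [-1.75 -0.18  0.68  2.13  0.54  1.   -1.28]
0.0 23 [-0.35  0.68  0.89  1.85 -0.65  0.94  0.58]
     [ 0.36 -0.47  0.48 -0.3  -0.21] [-0.89 -0.37  0.83  1.9   0.36  1.3  -0.42]
0.0 23 [-0.35  0.68  0.9   1.85 -0.65  0.94  0.59]
     [ 0.39  0.63  0.35  0.25 -0.23] [-2.13 -0.13  1.22  2.16  0.35  0.87 -0.85]
0.0 29 [-0.35  0.68  0.9   1.85 -0.65  0.94  0.59]
     [ 0.38  0.95  0.39  0.12 -0.05] [-2.21  0.02  1.22  1.99  0.02  1.11 -0.88]
real	0m14.592s
user	0m51.384s
sys	0m0.238s
```

```bash
cat > fin.py <<'E'
from kin import *
from multiprocessing import Pool
np.set_printoptions(precision=2,suppress=True)
ST=[np.array([-.29,.64,.78,1.84,-.57,.9,.5]),np.array([.01,.55,.26,1.81,-.19,.8,.11])]
def trial(a):
    seed,si=a; g=np.random.default_rng(seed); q=ST[si]; n=0
    q,k=go(q,*grasp(1)); qg=q; eg=np.abs(err(q,*grasp(1))).max()
    q,k=go(q,*grasp(1,.22)); th=np.radians(g.uniform(-80,-25)); pf,Rf=final(th,1); via=[]
    for _ in range(g.integers(1,3)):
        az=g.uniform(.1,.9); r=g.uniform(.35,.5); z=g.uniform(.25,.45); s=g.uniform(0,1)
        Rg=grasp(1)[1]; R=Ro.from_rotvec(s*Ro.from_matrix(Rf@Rg.T).as_rotvec()).as_matrix()@Rg
        if g.random()<.5: R=Rg if g.random()<.5 else Ro.from_rotvec([0,0,g.uniform(0,2)]).as_matrix()@Rg; s=-1
        q,k=go(q,np.array([r*np.cos(az),r*np.sin(az),z]),R); n+=k; via.append((r,az,z,s,Ro.from_matrix(R@Rg.T).as_rotvec(),q))
    q,k=go(q,pf,Rf); n+=k
    return max(eg,np.abs(err(q,pf,Rf)).max()),np.min(np.r_[q-LO,HI-q]),n,si,np.degrees(th),via,q,qg
if __name__=='__main__':
    R=Pool().map(trial,[(s,s%2) for s in range(240)],chunksize=4)
    ok=sorted([r for r in R if r[0]<.01],key=lambda r:-min(r[1],.2)*100+r[2]); print(len(ok))
    for r in ok[:7]: print(round(r[0],3),'marg',round(r[1],2),r[2],'start',r[3],'th',round(r[4]),r[6],'g',r[7]); [print('    ',np.round(v[:4],2),v[4],v[5]) for v in r[5]]
E
time python3 fin.py
```

```text
235
0.0 marg 0.55 30 start 1 th -68 [-1.34  1.02  0.77  1.6   0.48  1.43  1.65] g [ 0.07  0.77  0.17  1.92 -0.26  0.47  0.17]
     [0.45 0.63 0.44 0.75] [-0.5   1.22  1.7 ] [-1.41  0.9   1.01  1.32  0.19  1.98  1.37]
0.0 marg 0.29 30 start 0 th -72 [-1.12  0.96  0.35  1.52  0.68  1.69  1.42] g [-0.16  0.83  0.57  1.95 -0.79  0.59  0.68]
     [0.36 0.18 0.3  0.76] [-0.47  1.28  1.66] [-1.07  0.78  0.52  1.87  0.38  1.51  0.93]
0.0 marg 0.53 31 start 0 th -58 [-1.15  0.81  0.31  1.71  0.74  1.45  1.35] g [-0.16  0.83  0.57  1.95 -0.79  0.59  0.68]
     [0.36 0.32 0.44 0.56] [-0.43  0.83  1.37] [-1.16  0.47  0.66  1.64  0.27  1.77  0.71]
0.0 marg 0.29 31 start 1 th -57 [-0.85  0.79 -0.21  1.7   0.92  1.69  1.14] g [ 0.07  0.77  0.17  1.92 -0.26  0.47  0.17]
     [0.36 0.32 0.31 0.72] [-0.55  1.04  1.75] [-0.84  0.61 -0.07  1.87  0.49  1.61  0.53]
0.0 marg 0.37 31 start 0 th -68 [-1.13  0.91  0.34  1.58  0.69  1.61  1.4 ] g [-0.16  0.83  0.57  1.95 -0.79  0.59  0.68]
     [0.44 0.16 0.27 0.46] [-0.3   0.74  1.03] [-0.86  0.75  0.69  1.66  0.04  1.45  0.63]
0.0 marg 0.46 31 start 0 th -62 [-1.15  0.85  0.33  1.66  0.72  1.52  1.38] g [-0.16  0.83  0.57  1.95 -0.79  0.59  0.68]
     [0.5  0.14 0.42 0.55] [-0.4   0.84  1.3 ] [-0.86  0.68  0.67  1.35  0.27  1.78  0.92]
0.0 marg 0.46 31 start 0 th -72 [-1.29  1.04  0.71  1.54  0.5   1.52  1.63] g [-0.16  0.83  0.57  1.95 -0.79  0.59  0.68]
     [0.48 0.7  0.42 0.61] [-0.38  1.03  1.34] [-1.33  0.92  1.05  1.41 -0.04  1.92  1.03]
real	0m48.321s
user	3m3.711s
sys	0m0.216s
```

```bash
cat > plan.py <<'E'
from h import *; from kin import *
np.set_printoptions(precision=3,suppress=True)
def cur():
    s=bot.observe(); return np.array(s['joint_positions']),np.array(s['ee_pos']),np.array(s['eef_rot'])
def show(pt,Rt,v=.04,w=.12):
    q,p,R=cur(); d=(pt-p)*100; rv=Ro.from_matrix(Rt@R.T).as_rotvec()
    n=int(np.ceil(max(np.linalg.norm(d)/v/100,np.linalg.norm(rv)/w,1)))
    qs,_=go(q,pt,Rt); print('travel',d.round(1),'dr',rv.round(3),'rows',n,'sim q',qs,'err',err(qs,pt,Rt).round(3),'fk off',(fk(q)[0]-p).round(4)); return qs
E
python3 - <<'E'
from plan import *
show(np.array([.346,-.0995,.42]),down(-.52,-.47))
E
```

```text
travel [ -4.2 -17.5   3. ] dr [ 0.047 -0.404 -0.847] rows 8 sim q [-0.966 -0.37   0.542  2.21   0.662  1.054 -1.227] err [-0.  0. -0.  0. -0. -0.] fk off [ 0.001 -0.001 -0.   ]
```

Call:
{"api": "arm_command", "payload": {
  "moves": [
    {"travel":[-0.5,-2,0.4],"dr":[0.006,-0.05,-0.1],"fingers":0},
    {"travel":[-1,-4.4,0.8],"dr":[0.012,-0.1,-0.21],"fingers":0},
    {"travel":[-1.6,-6.6,1.1],"dr":[0.018,-0.15,-0.32],"fingers":0},
    {"travel":[-2.1,-8.8,1.5],"dr":[0.024,-0.2,-0.42],"fingers":0},
    {"travel":[-2.6,-11,1.9],"dr":[0.03,-0.25,-0.53],"fingers":0},
    {"travel":[-3.2,-13.2,2.3],"dr":[0.036,-0.3,-0.64],"fingers":0},
    {"travel":[-3.7,-15.4,2.7],"dr":[0.042,-0.35,-0.74],"fingers":0},
    {"travel":[-4.2,-17.5,3],"dr":[0.047,-0.4,-0.85],"fingers":0},
    {"travel":[-4.2,-17.5,3],"dr":[0.047,-0.4,-0.85],"fingers":0},
    {"travel":[-4.2,-17.5,3],"dr":[0.047,-0.4,-0.85],"fingers":0}
  ]
}}

```text
t: 5.0
ee_pos: [0.346, -0.101, 0.4195]
eef_rot: [[0.502, 0.774, 0.386], [0.865, -0.448, -0.226], [-0.003, 0.447, -0.894]]
ft_force: [0.8, 0.9, -0.2]
opening: 0.998
```

```bash
python3 st.py
python3 - <<'E'
from plan import *
show(*grasp(1,.2))
E
```

```text
{'t': 5.0, 'ft_force': [0.8358, 0.8821, -0.1679], 'joint_positions': [-0.836, -0.364, 0.4982, 2.2261, 0.6266, 1.0097, -1.1452], 'qvel': [-0.074, -0.0051, 0.0069, -0.0123, 0.0031, -0.0031, -0.0027], 'ee_pos': [0.346, -0.101, 0.4195], 'eef_rot': [[0.5019, 0.7742, 0.3857], [0.8649, -0.4479, -0.2264], [-0.0025, 0.4473, -0.8944]]}
travel [ 20.3  -2.7 -22. ] dr [0.181 0.428 0.259] rows 8 sim q [-0.285  0.638  0.769  1.841 -0.561  0.893  0.489] err [ 0.  0.  0. -0.  0. -0.] fk off [-0.012 -0.012 -0.004]
```

Call:
{"api": "arm_command", "payload": {
  "moves": [
    {"travel":[2,-0.3,-2.2],"dr":[0.018,0.043,0.026],"fingers":0},
    {"travel":[4.5,-0.6,-4.8],"dr":[0.04,0.09,0.057],"fingers":0},
    {"travel":[7,-0.9,-7.5],"dr":[0.063,0.15,0.09],"fingers":0},
    {"travel":[9.5,-1.2,-10.3],"dr":[0.085,0.2,0.12],"fingers":0},
    {"travel":[12,-1.6,-13],"dr":[0.108,0.255,0.154],"fingers":0},
    {"travel":[14.7,-2,-16],"dr":[0.131,0.31,0.188],"fingers":0},
    {"travel":[17.5,-2.3,-19],"dr":[0.156,0.37,0.223],"fingers":0},
    {"travel":[20.3,-2.7,-22],"dr":[0.181,0.428,0.259],"fingers":0},
    {"travel":[20.3,-2.7,-22],"dr":[0.181,0.428,0.259],"fingers":0},
    {"travel":[20.3,-2.7,-22],"dr":[0.181,0.428,0.259],"fingers":0}
  ]
}}

```text
t: 6.0
ee_pos: [0.5463, -0.1263, 0.2025]
eef_rot: [[0.254, 0.967, -0.0], [0.967, -0.254, -0.001], [-0.001, -0.0, -1.0]]
ft_force: [0.0, 1.0, 1.5]
opening: 0.998
```

```bash
python3 st.py
python3 - <<'E'
from plan import *
s,p=wrist(); save(p,'w2')
for q in ('notched_plate','square_plate_1','rack'):
    for d in bot.trace(q,p)[:4]:
        c=max(cv2.findContours(d['region'].astype(np.uint8),0,1)[0],key=cv2.contourArea)[:,0]
        r=cv2.minAreaRect((onz(p,c,.01 if q=='rack' else .06)*1000).astype(np.float32)); print(q,round(d['conf'],2),cv2.boundingRect(c),np.round(r[0],1),np.round(r[1],1),round(r[2],2))
E
```

```text
{'t': 6.0, 'ft_force': [0.0316, 0.9592, 1.5006], 'joint_positions': [-0.2923, 0.6462, 0.757, 1.8151, -0.5526, 0.9046, 0.4609], 'qvel': [0.5278, 0.8858, -0.494, -0.5505, -0.5709, -0.2377, 0.2588], 'ee_pos': [0.5463, -0.1263, 0.2025], 'eef_rot': [[0.2544, 0.9671, -0.0004], [0.9671, -0.2544, -0.0008], [-0.0009, -0.0002, -1.0]]}
notched_plate 0.91 (317, 129, 12, 119) [ 550.8 -125.9] [103.8   8.4] 73.95
square_plate_1 0.97 (491, 41, 48, 133) [ 718.9 -102.9] [106.3  30.8] 88.07
square_plate_1 0.93 (484, 269, 36, 40) [ 688.9 -259.1] [23.1 43.2] 36.51
square_plate_1 0.78 (246, 128, 21, 127) [ 495.5 -114.4] [111.4  15.4] 74.49
square_plate_1 0.72 (398, 0, 25, 22) [650.   -5.5] [20.9  9.9] 41.61
rack 0.6 (237, 111, 172, 139) [ 550.2 -129.9] [139.9 165.1] 74.75
rack 0.59 (317, 128, 12, 120) [ 548.4 -136.8] [122.2   9.8] 74.26
```

View pics/w2.png

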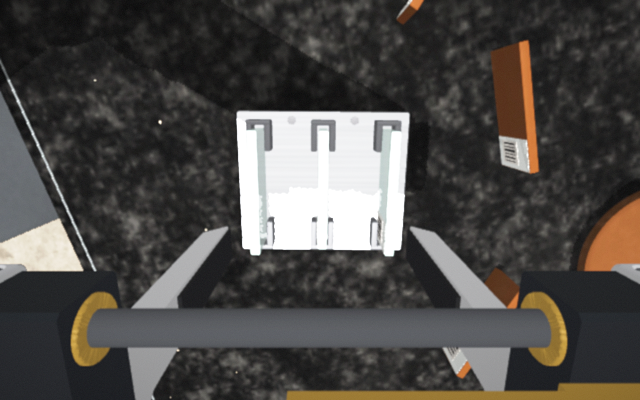

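The rack is fitted at its expected 140×165 mm. The middle plate is at (322,188) between the fingers, with the neighbours at (256,190) and (390,190). Fully open fingers would foul the neighbours, so I'll pre-close before descending. First I'll check the height from the two views and the plate's centre along the slot.

Run:
```python
from plan import *
s,p=wrist()
yr=np.radians(74.85); ex=np.array([np.cos(yr),np.sin(yr)]); ey=np.array([-ex[1],ex[0]]); c0=np.array([.5502,-.1298])
for q in ('notched_plate',):
    d=bot.trace(q,p)[0]; c=max(cv2.findContours(d['region'].astype(np.uint8),0,1)[0],key=cv2.contourArea)[:,0]
    for z in (.06,.045):
        r=(onz(p,c,z)-c0)*1000; a=r@ex; b=r@ey; m=np.abs(a)<35; print(z,'along',np.percentile(a,[1,99]).round(1),'across',np.percentile(b[m],[3,50,97]).round(1))
# height from w1
E=np.eye(4);E[:3,:3]=[[-0.039,0.832,0.553],[0.999,0.043,0.006],[-0.018,0.553,-0.833]];E[:3,3]=[.41739,-.10943,.30674]
T=E@np.array(p['tool_from_camera'])
for uv in ([304.8,140.5],[286.9,213]):
    o,dd=ray(p,uv,T); n=np.r_[ey,0]; 
    for off in (-.004,.004):
        t=((np.r_[c0+ey*off,0]-o)@n)/(dd[0]@n); print('top edge hit',off,(o+t*dd[0]).round(4), (((o+t*dd[0])[:2]-c0)@ex*1000).round(1))
```

```text
0.06 along [-48.5  56.3] across [-3.5  1.   5. ]
0.045 along [-54.7  55.5] across [-4.   0.7  4.9]
top edge hit -0.004 [ 0.568 -0.078  0.047] 54.7
top edge hit 0.004 [ 0.56  -0.077  0.06 ] 53.8
top edge hit -0.004 [ 0.543 -0.17   0.05 ] -40.6
top edge hit 0.004 [ 0.536 -0.166  0.062] -38.3
```

Call:
{"api": "arm_command", "payload": {
  "moves": [
    {"travel":[0,0,-2],"dr":[0,0,0],"fingers":165},
    {"travel":[0,0,-4],"dr":[0,0,0],"fingers":165},
    {"travel":[0,0,-5],"dr":[0,0,0],"fingers":165},
    {"travel":[0,0,-5],"dr":[0,0,0],"fingers":165},
    {"travel":[0,0,-5],"dr":[0,0,0],"fingers":165},
    {"travel":[0,0,-5],"dr":[0,0,0],"fingers":165},
    {"travel":[0,0,-5],"dr":[0,0,0],"fingers":165}
  ]
}}

```text
t: 7.0
ee_pos: [0.5439, -0.1261, 0.1569]
eef_rot: [[0.256, 0.967, 0.003], [0.967, -0.256, -0.001], [-0.0, 0.003, -1.0]]
ft_force: [1.1, -0.2, -0.1]
opening: 0.437
```

Two views put the plate's top edge at z ≈ 60–62 mm, which agrees with the text. Its centre is near (0.5496, −0.1289). I'll align above it.

Call:
{"api": "arm_command", "payload": {
  "moves": [
    {"travel":[0.3,-0.15,-2],"dr":[0,0,0],"fingers":165},
    {"travel":[0.57,-0.28,-4],"dr":[0,0,-0.004],"fingers":165},
    {"travel":[0.57,-0.28,-5.5],"dr":[0,0,-0.004],"fingers":165},
    {"travel":[0.57,-0.28,-5.5],"dr":[0,0,-0.004],"fingers":165},
    {"travel":[0.57,-0.28,-5.5],"dr":[0,0,-0.004],"fingers":165},
    {"travel":[0.57,-0.28,-5.5],"dr":[0,0,-0.004],"fingers":165}
  ]
}}

```text
t: 7.6
ee_pos: [0.55, -0.1292, 0.1027]
eef_rot: [[0.26, 0.966, 0.004], [0.966, -0.26, -0.001], [-0.0, 0.004, -1.0]]
ft_force: [-0.8, -0.3, 0.2]
opening: 0.354
```

```bash
python3 st.py
python3 - <<'E'
from plan import *
s,p=wrist(); cv2.imwrite('pics/w3.png',cv2.cvtColor(p['frame'],4))
yr=np.radians(74.85); ex=np.array([np.cos(yr),np.sin(yr)]); ey=np.array([-ex[1],ex[0]]); c0=np.array([.5502,-.1298])
for d in bot.trace('notched_plate',p)[:2]:
    c=max(cv2.findContours(d['region'].astype(np.uint8),0,1)[0],key=cv2.contourArea)[:,0]
    r=(onz(p,c,.06)-c0)*1000; a=r@ex; b=r@ey; m=np.abs(a)<35; print(d['conf'],'along',np.percentile(a,[1,99]).round(1),'across',np.percentile(b[m],[3,50,97]).round(1))
print('opening',s['opening'],'tcp along/across',((s['ee_pos'][:2]-c0)@ex*1000).round(1),((s['ee_pos'][:2]-c0)@ey*1000).round(1), s['ee_pos'])
E
```

```text
{'t': 7.6, 'ft_force': [-0.772, -0.3236, 0.1999], 'joint_positions': [-0.2072, 0.7726, 0.6305, 1.8866, -0.6864, 0.7064, 0.5666], 'qvel': [-0.0009, -0.0064, 0.0015, 0.0, -0.001, -0.0032, 0.0023], 'ee_pos': [0.55, -0.1292, 0.1027], 'eef_rot': [[0.2602, 0.9655, 0.0041], [0.9655, -0.2602, -0.0012], [-0.0001, 0.0042, -1.0]]}
0.7 along [-46.4  57.4] across [-4.   0.5  5.1]
opening 0.35382937785744184 tcp along/across 0.5 0.3 [ 0.55  -0.129  0.103]
```

View pics/w3.png

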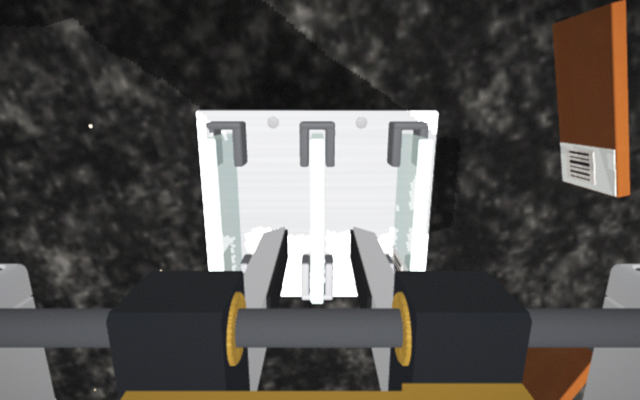

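The plate at (318,215) is centred between the fingers at (270,260) and (370,260), and both neighbours are clear. I'll descend and close.

Call:
{"api": "arm_command", "payload": {
  "moves": [
    {"travel":[0,0,-1.5],"dr":[0,0,0],"fingers":165},
    {"travel":[0,0,-3],"dr":[0,0,0],"fingers":165},
    {"travel":[0,0,-4.2],"dr":[0,0,0],"fingers":165},
    {"travel":[0,0,-5.1],"dr":[0,0,0],"fingers":165},
    {"travel":[0,0,-5.1],"dr":[0,0,0],"fingers":165},
    {"travel":[0,0,-5.1],"dr":[0,0,0],"fingers":165},
    {"travel":[0,0,-5.1],"dr":[0,0,0],"fingers":165}
  ],
  "squeeze": 20
}}

```text
t: 8.4
ee_pos: [0.5504, -0.1293, 0.0521]
eef_rot: [[0.26, 0.966, 0.005], [0.966, -0.26, -0.001], [-0.0, 0.005, -1.0]]
ft_force: [-0.2, 0.1, -0.3]
opening: 0.354
```

Call:
{"api": "arm_command", "payload": {
  "moves": [
    {"travel":[0,0,0],"dr":[0,0,0],"fingers":255},
    {"travel":[0,0,0],"dr":[0,0,0],"fingers":255},
    {"travel":[0,0,0],"dr":[0,0,0],"fingers":255},
    {"travel":[0,0,0],"dr":[0,0,0],"fingers":255},
    {"travel":[0,0,0],"dr":[0,0,0],"fingers":255},
    {"travel":[0,0,0],"dr":[0,0,0],"fingers":255},
    {"travel":[0,0,0],"dr":[0,0,0],"fingers":255}
  ],
  "squeeze": 25
}}

```text
t: 9.1
ee_pos: [0.5504, -0.1293, 0.0523]
eef_rot: [[0.26, 0.966, 0.005], [0.966, -0.26, -0.001], [0.0, 0.005, -1.0]]
ft_force: [-0.6, 0.3, 3.0]
opening: 0.079
```

```bash
python3 st.py
```

```text
{'t': 9.1, 'ft_force': [-0.5769, 0.294, 2.9579], 'joint_positions': [-0.1615, 0.8402, 0.5549, 1.908, -0.7565, 0.6084, 0.6242], 'qvel': [0.0008, -0.0006, -0.002, -0.0003, 0.0006, 0.0018, 0.0014], 'ee_pos': [0.5504, -0.1293, 0.0523], 'eef_rot': [[0.2602, 0.9655, 0.0051], [0.9655, -0.2602, -0.0013], [0.0001, 0.0052, -1.0]]}
```

Call:
{"api": "arm_command", "payload": {
  "moves": [
    {"travel":[0,0,0.8],"dr":[0,0,0],"fingers":255},
    {"travel":[0,0,2.2],"dr":[0,0,0],"fingers":255},
    {"travel":[0,0,4],"dr":[0,0,0],"fingers":255},
    {"travel":[0,0,6.5],"dr":[0,0,0],"fingers":255},
    {"travel":[0,0,9],"dr":[0,0,0],"fingers":255},
    {"travel":[0,0,11.5],"dr":[0,0,0],"fingers":255},
    {"travel":[0,0,14],"dr":[0,0,0],"fingers":255},
    {"travel":[0,0,16],"dr":[0,0,0],"fingers":255},
    {"travel":[0,0,17],"dr":[0,0,0],"fingers":255},
    {"travel":[0,0,17],"dr":[0,0,0],"fingers":255}
  ]
}}

```text
t: 10.1
ee_pos: [0.5511, -0.1296, 0.224]
eef_rot: [[0.26, 0.966, 0.008], [0.966, -0.26, -0.002], [0.0, 0.008, -1.0]]
ft_force: [-0.6, 0.2, -1.1]
opening: 0.085
```

Run:
```python
from plan import *
s,p=wrist(); cv2.imwrite('pics/w4.png',cv2.cvtColor(p['frame'],4)); print(s['t'],s['opening'],s['ee_pos'],s['ft_force'])
Rg=grasp(1)[1]; pf,Rf=final(np.radians(-58),1)
R=Ro.from_rotvec(.56*Ro.from_matrix(Rf@Rg.T).as_rotvec()).as_matrix()@Rg
q=show(np.array([.342,.113,.44]),R)
q2,n=go(q,pf,Rf); print(q2,n,pf,Rf)
# top view for refining the reader
p=bot.get_image('top'); 
a=cv2.resize(p['frame'][95:180,185:275],None,fx=7,fy=7,interpolation=2); cv2.imwrite('pics/top2.png',cv2.cvtColor(a,4))
p=bot.get_image('side'); cv2.imwrite('pics/side2.png',cv2.cvtColor(p['frame'],4))
```

```text
10.1 0.08467970892224921 [ 0.551 -0.13   0.224] [-0.587  0.237 -1.143]
travel [-20.8  24.2  21.7] dr [-0.428  0.825  1.357] rows 14 sim q [-1.133  0.464  0.62   1.652  0.268  1.768  0.679] err [ 0. -0.  0.  0. -0.  0.] fk off [ 0.014  0.007 -0.002]
[-1.135  0.803  0.278  1.711  0.756  1.466  1.337] 14 [0.492 0.197 0.296] [[-0.633 -0.706  0.319]
 [-0.49   0.046 -0.871]
 [ 0.6   -0.707 -0.375]]
```

View pics/w4.png

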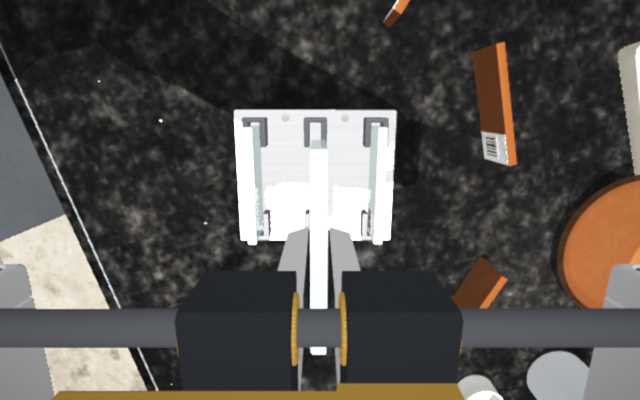

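View pics/top2.png

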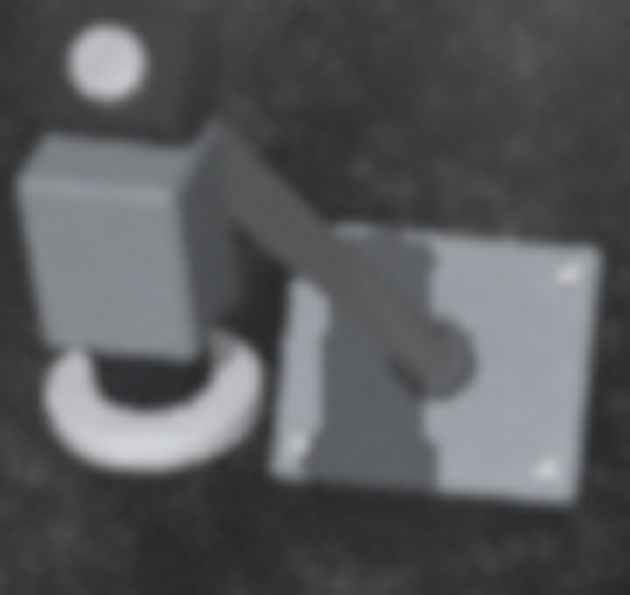

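The wrist view shows the plate lifted straight, seen at (318,250), with the two neighbours still standing in the rack. The second view gives the reader's base corners at about (600,247), (577,502) and (270,477), and the ring centre at about (155,397), in 7× crop pixels. I'll refine the reader pose with them.

Run:
```python
from plan import *
from scipy.optimize import least_squares
p=bot.get_image('top')
f=lambda c: np.array(c,float)/7+[185,95]
TL=np.cross(np.cross([330,222,1],[600,247,1]),np.cross([290,280,1],[270,477,1])); TL=TL[:2]/TL[2]; print('TL',TL)
uv=f([TL,[600,247],[577,502],[270,477]])
L=np.array([[.055,.065],[.055,-.065],[-.055,-.065],[-.055,.065]])
rot=lambda a:np.array([[np.cos(a),-np.sin(a)],[np.sin(a),np.cos(a)]])
r=least_squares(lambda v:(proj(p,np.c_[L@rot(v[2]).T+v[:2],np.full(4,.014)])-uv).ravel(),[.71,.19,-.06])
print(r.x,r.fun.round(2))
print('post foot',onz(p,f([[436,362]]),.014)); lens=onz(p,f([[155,397]]),.376)[0]
a=r.x[2]; print('lens by ring',lens,'lens by base',r.x[:2]-(.19-.106)*np.array([np.cos(a),np.sin(a)]),'focus',r.x[:2]-.19*np.array([np.cos(a),np.sin(a)]))
```

```text
TL [296.206 218.871]
[ 0.715  0.192 -0.062] [ 0.08  0.26  0.07 -0.14 -0.16 -0.    0.01 -0.11]
post foot [[0.714 0.191]]
lens by ring [0.64 0.2 ] lens by base [0.631 0.197] focus [0.525 0.203]
```

Call:
{"api": "arm_command", "payload": {
  "moves": [
    {"travel":[-1,1,1.5],"dr":[-0.03,0.05,0.08],"fingers":255},
    {"travel":[-3,2.8,3.2],"dr":[-0.06,0.11,0.18],"fingers":255},
    {"travel":[-5,4.5,4.8],"dr":[-0.09,0.17,0.28],"fingers":255},
    {"travel":[-7,6.5,6.4],"dr":[-0.12,0.23,0.38],"fingers":255},
    {"travel":[-9,8.5,8],"dr":[-0.15,0.29,0.48],"fingers":255},
    {"travel":[-11,10.5,9.6],"dr":[-0.18,0.35,0.58],"fingers":255},
    {"travel":[-13,12.5,11.5],"dr":[-0.21,0.41,0.68],"fingers":255},
    {"travel":[-14.5,14.5,13.3],"dr":[-0.25,0.48,0.79],"fingers":255},
    {"travel":[-16,16.5,15],"dr":[-0.28,0.54,0.89],"fingers":255},
    {"travel":[-17,18.5,17],"dr":[-0.31,0.6,0.99],"fingers":255}
  ]
}}

```text
t: 11.3
ee_pos: [0.3787, 0.0571, 0.3912]
eef_rot: [[-0.72, 0.61, -0.33], [0.681, 0.53, -0.505], [-0.133, -0.588, -0.798]]
ft_force: [1.3, -0.2, -1.3]
opening: 0.083
```

Run:
```python
from plan import *
s=bot.observe(); print(s['t'],s['opening'],s['ee_pos'],s['ft_force'],s['joint_positions'])
Rg=grasp(1)[1]; pf,Rf=final(np.radians(-58),1)
R=Ro.from_rotvec(.56*Ro.from_matrix(Rf@Rg.T).as_rotvec()).as_matrix()@Rg
show(np.array([.342,.113,.44]),R)
```

```text
11.3 0.08348868567959786 [0.379 0.057 0.391] [ 1.284 -0.2   -1.296] [-0.979  0.468  0.741  1.698  0.127  1.571  0.521]
travel [-3.7  5.6  4.9] dr [-0.114  0.218  0.364] rows 4 sim q [-1.137  0.465  0.627  1.652  0.267  1.767  0.682] err [-0. -0. -0. -0. -0. -0.] fk off [ 0.002  0.008 -0.002]
```

The reader fit is tight (0.3 px residual), giving the focus at (0.525, 0.203, 0.27) and yaw −0.062. Continuing.

Call:
{"api": "arm_command", "payload": {
  "moves": [
    {"travel":[-1,1.4,1.2],"dr":[-0.03,0.055,0.09],"fingers":255},
    {"travel":[-2,2.8,2.5],"dr":[-0.06,0.11,0.18],"fingers":255},
    {"travel":[-2.8,4.2,3.7],"dr":[-0.085,0.16,0.27],"fingers":255},
    {"travel":[-3.7,5.6,4.9],"dr":[-0.114,0.218,0.364],"fingers":255},
    {"travel":[-3.7,5.6,4.9],"dr":[-0.114,0.218,0.364],"fingers":255}
  ]
}}

```text
t: 11.8
ee_pos: [0.3409, 0.1165, 0.439]
eef_rot: [[-0.933, 0.243, -0.265], [0.359, 0.615, -0.702], [-0.008, -0.75, -0.661]]
ft_force: [-0.0, 0.6, -2.2]
opening: 0.087
```

```bash
cat >> kin.py <<'E'
FOC=np.array([.525,.203,.27]); PSI=-.062; GP=np.array([.0007,0,.0423])
def final(th,f=1):
    c=np.sqrt(.5); d=np.array([c*np.cos(PSI),c*np.sin(PSI),c]); lev=np.array([-np.sin(PSI),np.cos(PSI),0]); v=np.cross(d,lev)
    v=v if v[2]<0 else -v
    tz=np.cos(th)*v+np.sin(th)*lev; y=-d; z=-tz; Rp=np.c_[np.cross(y,z),y,z]
    return FOC+Rp@(GP-np.array([.038,-.004,.025])),tool(Rp,f)
E
python3 - <<'E'
from plan import *
s=bot.observe(); print(s['t'],s['opening'],s['ee_pos'],s['joint_positions'])
show(*final(np.radians(-58)))
E
```

```text
11.8 0.08653246822423458 [0.341 0.117 0.439] [-1.147  0.473  0.62   1.648  0.259  1.77   0.676]
travel [ 15.2   8.3 -14.3] dr [-0.336  0.638  1.061] rows 11 sim q [-1.138  0.805  0.281  1.707  0.755  1.466  1.341] err [ 0. -0. -0.  0. -0.  0.] fk off [-0.001  0.006 -0.002]
```

Call:
{"api": "arm_command", "payload": {
  "moves": [
    {"travel":[0.8,0.4,-0.7],"dr":[-0.03,0.05,0.09],"fingers":255},
    {"travel":[2.3,1.3,-2.1],"dr":[-0.06,0.11,0.19],"fingers":255},
    {"travel":[3.9,2.1,-3.6],"dr":[-0.09,0.17,0.29],"fingers":255},
    {"travel":[5.4,2.9,-5],"dr":[-0.12,0.24,0.39],"fingers":255},
    {"travel":[7,3.8,-6.5],"dr":[-0.155,0.3,0.49],"fingers":255},
    {"travel":[8.5,4.6,-8],"dr":[-0.19,0.36,0.6],"fingers":255},
    {"travel":[10,5.4,-9.4],"dr":[-0.22,0.42,0.7],"fingers":255},
    {"travel":[11.6,6.3,-10.9],"dr":[-0.255,0.49,0.81],"fingers":255},
    {"travel":[13,7,-12.2],"dr":[-0.29,0.55,0.92],"fingers":255},
    {"travel":[14,7.6,-13.2],"dr":[-0.31,0.59,0.98],"fingers":255}
  ]
}}

```text
t: 12.8
ee_pos: [0.4811, 0.1921, 0.3049]
eef_rot: [[-0.694, -0.667, 0.269], [-0.453, 0.115, -0.884], [0.559, -0.736, -0.383]]
ft_force: [-0.9, 0.4, -0.3]
opening: 0.08
```

Run:
```python
from plan import *
s=bot.observe(); print(s['t'],s['opening'],s['ee_pos'],s['joint_positions'],s['ft_force'])
show(*final(np.radians(-58)))
```

```text
12.8 0.08033445382526111 [0.481 0.192 0.305] [-1.139  0.799  0.305  1.688  0.707  1.494  1.303] [-0.946  0.355 -0.305]
travel [ 1.2  0.8 -0.9] dr [-0.024  0.044  0.079] rows 1 sim q [-1.141  0.806  0.287  1.707  0.753  1.463  1.344] err [-0. -0. -0. -0.  0.  0.] fk off [ 0.002  0.003 -0.002]
```

Call:
{"api": "arm_command", "payload": {
  "moves": [
    {"travel":[0.6,0.4,-0.4],"dr":[-0.012,0.022,0.04],"fingers":255},
    {"travel":[1.2,0.8,-0.9],"dr":[-0.024,0.044,0.079],"fingers":255},
    {"travel":[1.2,0.8,-0.9],"dr":[-0.024,0.044,0.079],"fingers":255},
    {"travel":[1.2,0.8,-0.9],"dr":[-0.024,0.044,0.079],"fingers":255}
  ]
}}

```text
t: 13.2
ee_pos: [0.4932, 0.1997, 0.2962]
eef_rot: [[-0.633, -0.705, 0.321], [-0.491, 0.045, -0.87], [0.599, -0.708, -0.375]]
ft_force: [-0.0, 0.2, -1.1]
opening: 0.083
```

Run:
```python
from plan import *
s,p=wrist(); print(s['t'],s['opening'],s['ee_pos'],s['joint_positions'],s['ft_force'])
pf,Rf=final(np.radians(-58)); show(pf,Rf)
# expected plate outline in views, from measured tool pose
R=np.array(s['eef_rot']); Rp=np.c_[-R[:,0],R[:,1],-R[:,2]]; Rp[:,0]=np.cross(Rp[:,1],Rp[:,2]); org=s['ee_pos']-Rp@GP
out=np.array([[-55,-4,0],[55,-4,0],[55,-4,35],[40,-4,35],[40,-4,50],[-55,-4,50]])/1000.
lab=np.array([[25,-4,0],[25,-4,50]])/1000.
ims=[]
for n in ('side','top','wrist'):
    im=p if n=='wrist' else bot.get_image(n)
    pr=lambda X:proj(im,(org+X@Rp.T))
    f=cv2.cvtColor(im['frame'],4); uv=pr(out); c=uv.mean(0).astype(int); k=6 if n!='wrist' else 3
    for q in ('notched_plate','label_centre'):
        print(n,q,[(round(d['conf'],2),np.round(d['at'],3).tolist()) for d in bot.look_for(q,im)[:2]])
    h=45 if n!='wrist' else 90; y0,x0=max(0,c[1]-h),max(0,c[0]-h); y0=min(y0,400-2*h); x0=min(x0,640-2*h); g=cv2.resize(f[y0:y0+2*h,x0:x0+2*h],(400,400),interpolation=2); sc=200/h
    o=g.copy(); cv2.polylines(o,[((uv-[x0,y0]+.5)*sc).astype(int)],True,(0,0,255),1); cv2.polylines(o,[((pr(lab)-[x0,y0]+.5)*sc).astype(int)],False,(0,255,0),1)
    cv2.circle(o,tuple(((proj(im,FOC)[0]-[x0,y0]+.5)*sc).astype(int)),4,(255,0,255),1); ims.append(o if n!='wrist' else o)
    if n=='side': ims.insert(0,g)
cv2.imwrite('pics/f1.png',cv2.resize(np.vstack([np.hstack(ims[:2]),np.hstack(ims[2:4])]),(600,600)))
print('plate -y',-Rp[:,1],'label pt',org+Rp@[.038,-.004,.025])
```

```text
13.2 0.0830725629908182 [0.493 0.2   0.296] [-1.14   0.812  0.288  1.697  0.752  1.465  1.346] [-0.025  0.226 -1.094]
travel [-0.  0. -0.] dr [-0.001  0.002  0.001] rows 1 sim q [-1.142  0.806  0.287  1.707  0.753  1.463  1.344] err [ 0.  0. -0.  0. -0.  0.] fk off [ 0.002  0.002 -0.002]
side notched_plate [(0.76, [0.495, 0.17, 0.301])]
side label_centre [(0.58, [0.496, 0.176, 0.298])]
top notched_plate [(0.73, [0.491, 0.181, 0.302])]
top label_centre [(0.68, [0.488, 0.181, 0.303]), (0.63, [0.693, 0.19, 0.378])]
wrist notched_plate [(0.69, [0.478, 0.195, 0.311])]
wrist label_centre [(0.71, [0.476, 0.197, 0.307])]
plate -y [ 0.705 -0.045  0.708] label pt [0.525 0.203 0.27 ]
```

View pics/f1.png

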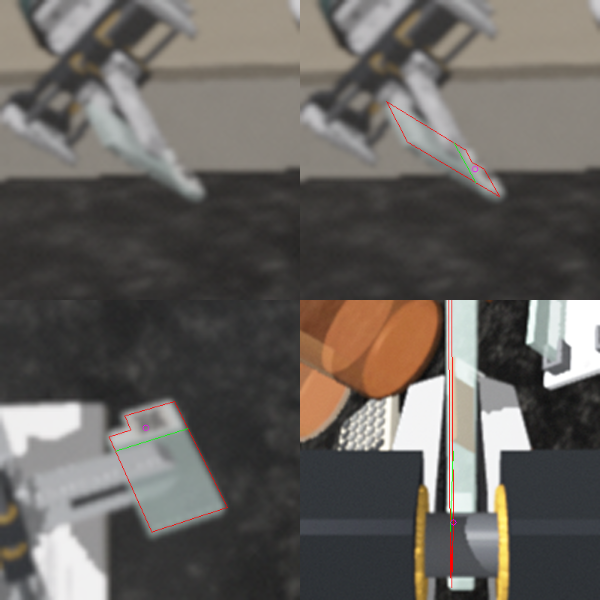

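The top-view overlay (lower left) fits well: outline, notch and the labelled frosted end with dark bars all line up, and the focus marker sits mid-frost. The side overlay agrees. I'll hold still for a moment and then hand in.

Call:
{"api": "arm_command", "payload": {
  "moves": [
    {"travel":[0,0,0],"dr":[0,0,0],"fingers":255},
    {"travel":[0,0,0],"dr":[0,0,0],"fingers":255},
    {"travel":[0,0,0],"dr":[0,0,0],"fingers":255},
    {"travel":[0,0,0],"dr":[0,0,0],"fingers":255}
  ]
}}

```text
t: 14.05
ee_pos: [0.4931, 0.2002, 0.296]
eef_rot: [[-0.632, -0.705, 0.322], [-0.492, 0.044, -0.87], [0.599, -0.708, -0.375]]
ft_force: [-0.3, -0.8, -1.5]
opening: 0.084
```

Run:
```python
from plan import *
s=bot.observe(); R=np.array(s['eef_rot']); Rp=np.c_[-R[:,0],R[:,1],-R[:,2]]
l=s['ee_pos']-Rp@GP+Rp@[.038,-.004,.025]; d=np.array([np.cos(PSI),np.sin(PSI),1])*.5**.5
off=np.linalg.norm(l-FOC)*1000; ang=np.degrees(np.arccos(min(1,-Rp[:,1]@d))); print(s['t'],'off mm',off,'ang deg',ang,'qvel',np.abs(s['qvel']).max(),s['opening'],s['ft_force'])
p=bot.get_image('top'); print([(round(x['conf'],2),np.round(x['at'],3).tolist()) for x in bot.look_for('square_plate_1',p)])
if off<4 and ang<2 and np.abs(s['qvel']).max()<.03: print(bot.hand_in())
```

```text
14.05 off mm 0.3093974489480527 ang deg 0.035472134941434946 qvel 0.001196429069245754 0.0844087836132122 [-0.267 -0.826 -1.506]
[(0.65, [0.606, -0.147, 0.062]), (0.6, [0.67, -0.31, 0.043]), (0.59, [0.492, -0.118, 0.06]), (0.46, [0.736, -0.107, 0.048])]
the job is handed in; nothing more can be done
None
```

I took the notched plate out of the middle slot and handed in at about 14 s of the 35 s. It is held still at the reader's focus, with the label face up towards the lens.

**Last checks**
- **Position and angle:** the label centre works out 0.3 mm from the focus and 0.04° off square. That is computed from the measured arm pose and my camera fits of the plate and reader, so the true error is likely a couple of mm.
- **Motion and grip:** the arm was motionless (joint speeds around 0.001 rad/s), with the jaws firm at an opening of about 8 mm.
- **Overlay:** in the top view the computed outline, notch and labelled end matched the picture. The side view agreed, though less sharply.
- **Other plates:** both square plates are still standing in their slots (the network reported them in the last top picture). Nothing came near the reader, and the brown look-alikes were not touched.

**Problems and disagreements**
- **Early posture error:** my first move left the arm stuck at its joint limits. It also gave a brief force reading of about 57 N while the arm was in free air, which I took as dynamic because it fell back at once. I fitted a kinematic model and used it to get out and plan the rest.
- **Label position from the network:** it placed the label centre about 4 to 6 cm from the focus, near the middle of the whole plate. I took that as the visible middle of the plate and relied on the overlay instead.
- **Lens position:** reading the lens from the lamp ring put it about 9 mm further from the robot than the reader-base fit. The ring is partly hidden, so I used the base fit (0.3 px residual).

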